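Unsnap and slide off the welder's terminal cover

TASK

Uncover the terminals of the blue welder using only pushing fingertips: press its yellow snap tab fully in (it stays in), then push the released orange cover along its rails, away from the tab, until the terminal well is completely uncovered. Do not force the cover before the tab is in, and do not grasp or lift it: it stays flat on the welder's deck, between its guide rails. Leave all the loose things on and around the welder where they are.

Things in the scene. Friction and masses are not known exactly. Their poses are not given: they have to be found in the camera images.
- welder: Blue squat welding machine, 340 x 220 mm, flat top deck 140 mm above the bench; fixed. Origin: centre of its underside; x along its length from tab end to parking end, z up. The lane runs along its x at y = +35 mm: yellow tab (centre x = -119.5 mm), orange cover (start: x -90 to +5 mm), free parking deck, stop bar at x = +133 mm. Two rails 11 mm high guide the cover with 2 mm play.
- well (a point): Centre of the mouth of the terminal well, level with the deck: a 70 x 70 mm opening, 30 mm deep, with terminal studs, hidden below the cover at the start; welder x from -75 to -5 mm.
- tab (a joint): How far the yellow snap tab is pressed in, m: 0 to 0.002 at the start, 0.012 fully in (end stop). It sinks straight down against about 3.5 N of friction and stays where it is left, without springing back. A lug on it holds the cover on its seat until it is pressed in by about 9.5 mm.
- tab_top (a point): Middle of the top of the yellow tab, a pad 35 mm along the lane and 40 mm across; about 20 mm above the deck at the start, 8 mm when fully in. It is 12 mm away from the cover's end wall, and the cover stands 30 mm above the deck.
- cover: Orange terminal cover, 95 mm along the lane, 90 mm wide (110 over its bottom flanges), 30 mm high, about 180 g, loose; lips on the rails hold its flanges down on the seat. Origin: centre of its underside on the deck; x along the lane, away from the tab; z up. It uncovers the well after sliding 85 mm and meets the stop bar after 128 mm.
- cover_edge (a point): On the cover's upright end wall that faces the tab: the middle of that wall, 18 mm above the deck. Pushing here, away from the tab, slides the cover. Over the pressed tab, fingertips 15 mm above the deck pass the tab and still push on the wall.
- tin: Bystander, to be left alone: steel tin standing on the welder's deck beside the cover, 40 across, 32 high (sizes in mm). Origin: its underside, at the middle.
- nut: Bystander, to be left alone: round brass nut lying flat on the welder's deck beside the cover, 32 across, 12 high (sizes in mm). Origin: its underside, at the middle.
- wrench: Bystander, to be left alone: steel wrench lying on the bench beside the welder, about 200 long (sizes in mm). Origin: its underside, at the middle.
- brush: Bystander, to be left alone: brush lying on the bench beside the welder, about 200 long (sizes in mm). Origin: its underside, at the middle.
- can: Bystander, to be left alone: red spray can standing on the bench beside the welder, 60 across, 150 high (sizes in mm). Origin: its underside, at the middle.
- magnet: Bystander, to be left alone: red L-shaped welding magnet lying on the bench beside the welder, about 90 by 85, 30 high (sizes in mm). Origin: its underside, at the middle of its long leg.
- spool: Bystander, to be left alone: spool of copper wire standing on its flange on the bench beside the welder, 100 across, 45 high (sizes in mm). Origin: its underside, at the middle.

How it is judged:
On the way, in this order (a step that is already met when the one before it is completed fails the run):
1. the snap tab is pressed in, with the cover still on its seat (value of joint tab above 0.0095 m and x of cover in the frame of welder below -0.0345 m), for 0.2 s.
2. the released cover is pushed clear of the terminal well (x of cover in the frame of welder above 0.0425 m), for 0.2 s.
At the end, for the whole second after the job is handed in: The tab is in (at least 9.5 mm), the cover has slid at least 85 mm from its seat, so that no part of it is over the terminal well, and lies at rest and flat on the deck between its guide rails (value of joint tab above 0.0095 m and x of cover in the frame of welder between 0.0425 and 0.095 m and y of cover in the frame of welder between 0.025 and 0.045 m and z of cover in the frame of welder between 0.136 and 0.145 m and angle between cover's own z axis and vertical below 0.08 rad and linear speed of cover below 0.02 m/s); the robot touches nothing.
It fails at once if the cover is forced more than 8 mm along while the tab is not in (x of cover in the frame of welder above -0.0345 m and value of joint tab below 0.007 m).
It fails at once if the cover is lifted more than 10 mm off the deck or tipped (z of cover in the frame of welder above 0.15 m or angle between cover's own z axis and vertical above 0.3 rad).
It fails at once if a bystander on or around the welder is shifted more than 15 mm or lifted (distance of any of tin, nut, wrench, brush, can, magnet, spool from where it was at the start of the episode above 0.015 m).
It also fails if it takes over 35 s, if anything falls off the work surface, if the arm or the gripper's body presses on something with over 40 N, if the wrist force passes 120 N, or if a joint passes its speed limit or range.

ROBOT

A 6-joint arm with a two-finger parallel gripper is mounted at the origin on the work surface. World frame = base frame: x ahead of the robot, y to its left, z up, the work surface at z = 0. Lengths are in m, angles in rad, forces in N, time in s.
With the tool pointing down it reaches from about 0.425 to 0.95 m from the base axis. Payload 3.5 kg.
Tool frame: the origin (TCP) lies at the very end of the fingers, on their centre line; the grasp point (between the pads) lies 19 mm behind it (ctrl.grip_point_offset is the distance from the TCP to the grasp point, in m); z points along the fingers, y is the line along which they close (so a half turn about z gives the same grasp; the last joint's range is limited). The gripper opens to 85 mm and grips with 20 to 120 N. Pads are 22 mm wide; open, the fingers measure 114 mm over their backs; the gripper's body (76 mm by 85 mm) begins 54 mm behind the grasp point. The pads swing forward as they close: fully open they stand 13 mm farther back than shut.
Start: joints at [0.99, 0.286, 1.577, -0, 1.279, -0.15], TCP at [0.282, 0.613, 0.208] pointing down, gripper open.
Joint ranges: [-2.77, 2.77], [-0.9, 2.22], [0.21, 2.48], [-1.53, 4.67], [0.24, 2.81], [-2.84, 2.84]. Speed limits (rad/s): [2.79, 2.79, 3.14, 3.14, 3.14, 3.14].

INTERFACE

Orientations are given as a unit quaternion [x, y, z, w].
In Python, from plant import ctrl gives the robot as it stands. The module is installed in compiled form; this text tells all that it offers.
- The arm moves only by the shell command python3 -m pendant 'ROWS' [OPENING] [FORCE]. ROWS is JSON, a list of rows, each an object of numbers: "dx", "dy", "dz": the shift along the tool's x, y, z in cm; "twist": the turn about the tool's z in degrees. A call has 1 to 10 rows; each row is the pose to reach, as a shift and turn from the pose commanded when the call began, along the tool's axes at that moment; what a row does not reach only later rows make up. A row lasts 1/8 s, in which the tool goes at most 62.5 mm and 10.7 degrees, less where a joint would pass 70% of its speed; a pose out of reach is approached as far as the arm can. A call with a gripper value outside its range is refused whole. OPENING is the opening in per cent of the stroke, from 0 (shut) to 100 (fully open), set as the call begins (- or left out, the last holds). The fingers move at their own pace and stop on an object; FORCE is the grip in N (left out, the last holds). Time passes only in rows, so rows that repeat a pose let the fingers close. It gives the time, the measured TCP pose, the force, the opening and the grip force at its end, in the units of the state.
- ctrl.get_state(): the state, without advancing time (a new reading comes with each control period).
- ctrl.read_camera(name): name is "scene" or "top" or "wrist"; returns a dict with "img" (480x640x3 uint8, red, green, blue), "depth" (480x640 float32, m along the optical axis (not along the pixel's ray), 0 where there is no reading), "camera_matrix" (3x3 intrinsics, pixels), "distortion" ([k1, k2, p1, p2, k3] as OpenCV has them; the pictures are not rectified), "xyz" and "rotation" of the camera in the world; the wrist camera has in their place "tool_from_camera" (4x4, takes a point from camera to tool coordinates, whose origin is the TCP and whose axes are the flange's). Camera axes: x right, y up, looking along -z (the intrinsics and any distortion apply to the point x, -y, -z); pixel columns grow to the right and rows downward; lengths in m; the calibration is good to about 2 mm. A picture is of the moment at which its call begins: read the wrist's pose just before it.
- ctrl.sign_off(): hands the job in; it is judged then, once.
The state is a dict: "time": time; "qpos": joint angles; "dq": joint speeds; "joint_efforts": joint torques, N m; "eef_pos": TCP position; "tcp_rot": TCP orientation; "contact_force": force on the tool from outside, world axes, zero at the start; "wrist_torque": the same for the moment, N m; "opening": opening from 0.0 (shut) to 1.0 (fully open); "finger_force": force on a finger pad.
Only numpy, scipy, OpenCV 4.12 (cv2) and the standard library are available. Lean on these libraries where they do the work, as an engineer would, in place of code of your own. Each camera call takes 0.05 s, during which the arm holds its last target. There are 200 camera calls.

## Working session

There is one attempt and no reset: what is moved stays moved. The work goes in short steps, Python scripts to look and compute and a shell command to move; the robot and the scene stay as the last step left them, time stands still between calls to the robot, and variables do not carry over. Pictures are saved under pics/ and viewed, at most 10 in all, crops included, and the job is handed in when it is done.

```bash
mkdir -p pics
cat > h.py <<'E'
import numpy as np,cv2
from plant import ctrl
from scipy.spatial.transform import Rotation as R
def cam(n):
    s=ctrl.get_state(); c=ctrl.read_camera(n)
    if n=="wrist":
        T=np.eye(4);q=np.array(s["tcp_rot"]);T[:3,:3]=R.from_quat(q).as_matrix() if q.size==4 else q;T[:3,3]=s["eef_pos"]
        W=T@np.array(c["tool_from_camera"])
    else:
        W=np.eye(4);r=np.array(c["rotation"]);W[:3,:3]=R.from_quat(r).as_matrix() if r.size==4 else r;W[:3,3]=c["xyz"]
    c["W"]=W;return c
def rays(c,px):
    u=cv2.undistortPoints(np.array(px,float).reshape(-1,1,2),np.array(c["camera_matrix"]),np.array(c["distortion"],float)).reshape(-1,2)
    return np.c_[u[:,0],-u[:,1],-np.ones(len(u))]
def plane(c,px,z):
    d=rays(c,px)@c["W"][:3,:3].T;o=c["W"][:3,3]
    return o+d*((z-o[2])/d[:,2])[:,None]
def cloud(c):
    v,u=np.mgrid[0:480,0:640];d=rays(c,np.c_[u.ravel(),v.ravel()])
    return (d*c["depth"].reshape(-1,1)@c["W"][:3,:3].T+c["W"][:3,3]).reshape(480,640,3)
E
python3 - <<'E'
from h import *
s=ctrl.get_state();print(s)
for n in("top","scene"):
    c=cam(n);cv2.imwrite(f"pics/{n}0.png",c["img"][...,::-1]);print(n,c["W"].round(3).tolist(),np.array(c["distortion"]))
E
```

```text
{'time': 0.0, 'qpos': array([ 9.89988258e-01,  2.87221050e-01,  1.57814737e+00, -1.96518687e-06,
        1.27859558e+00, -1.49977552e-01]), 'dq': array([-7.16441349e-04,  5.88998780e-05,  8.57867245e-04,  6.42351907e-05,
       -1.84201832e-03, -5.49838340e-05]), 'joint_efforts': array([ 1.26797175e-03, -4.05964100e+01, -2.92636192e+01, -4.16943851e-05,
        5.73365527e-03,  2.16292511e-05]), 'eef_pos': array([0.28146992, 0.61274657, 0.20692635]), 'tcp_rot': array([ 2.13752680e-01,  9.76887090e-01, -1.10773308e-03, -4.22780895e-04]), 'contact_force': array([-0.03756675,  0.54939008, -0.16893105]), 'wrist_torque': array([ 0.01220302, -0.00463698, -0.00167803]), 'finger_force': 0.0, 'opening': 1.0004884847642164}
top [[0.016, 0.998, -0.062, 0.548], [-1.0, 0.016, 0.003, 0.033], [0.004, 0.062, 0.998, 1.079], [0.0, 0.0, 0.0, 1.0]] [-0.05169499  0.          0.          0.          0.        ]
scene [[0.345, -0.657, 0.671, 1.265], [0.939, 0.251, -0.237, -0.208], [-0.013, 0.711, 0.703, 0.811], [0.0, 0.0, 0.0, 1.0]] [-0.07208371  0.          0.          0.          0.        ]
```

View pics/top0.png

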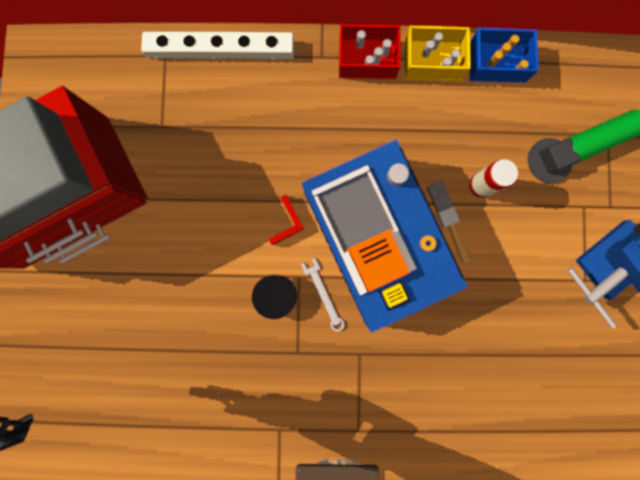

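View pics/scene0.png

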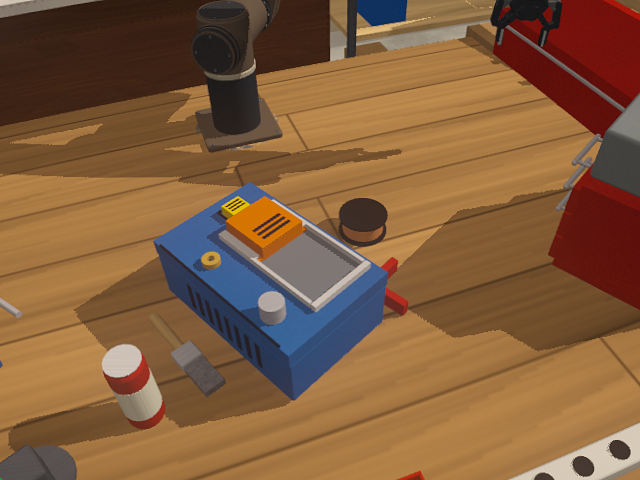

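The top view shows the tab at (395,295), the orange cover at (378,260), the tin at (398,174) and the nut at (428,243). The lane runs up and to the left, at roughly 28° in the world. The scene view agrees, with the cover seated at (265,225). Next I measure.

```bash
cat >> h.py <<'E'
def biggest(m):
    k=cv2.findContours(m.astype(np.uint8),cv2.RETR_EXTERNAL,cv2.CHAIN_APPROX_NONE)[0]
    return max(k,key=cv2.contourArea) if k else None
def measure(n,roi,ztab=.16):
    c=cam(n);h=cv2.cvtColor(c["img"],cv2.COLOR_RGB2HSV);P=cloud(c)
    x0,x1,y0,y1=roi;M=np.zeros((480,640),bool);M[y0:y1,x0:x1]=1
    M&=(h[...,1]>150)&(h[...,2]>90)
    out={}
    for nm,lo,hi,z in(("tab",23,35,ztab),("cover",5,19,.17),("blue",100,125,.14)):
        m=M&(h[...,0]>=lo)&(h[...,0]<=hi)&(P[...,2]>z-.015)&(P[...,2]<z+.015)
        k=biggest(cv2.morphologyEx(m.astype(np.uint8),cv2.MORPH_CLOSE,np.ones((5,5))))
        if k is None: continue
        w=plane(c,k.reshape(-1,2),z)[:,:2]*1000
        (ce,sz,a)=cv2.minAreaRect(w.astype(np.float32))
        out[nm]=(np.round(ce,1),np.round(sz,1),round(a,1),round(float(np.median(P[...,2][m])),4));print(n,nm,*out[nm])
    return out
def report(o):
    s=ctrl.get_state();print("tcp",s["eef_pos"].round(4),"F",s["contact_force"].round(1),"t",s["time"])
    r=R.from_quat(s["tcp_rot"]).as_matrix();print("toolx yaw",np.degrees(np.arctan2(r[1,0],r[0,0])).round(2))
    return s,r
E
python3 - <<'E'
from h import *
for n,roi in(("top",(290,480,130,340)),("scene",(140,400,170,410))): measure(n,roi)
E
```

```text
top tab [ 500.9 -106.1] [34.9 41.1] 25.4 0.1596
top cover [570.1 -72.7] [95.  90.7] 25.8 0.1707
top blue [622.4 -85.3] [336.6 218.4] 26.0 0.1406
scene tab [ 501.1 -108.7] [35.  47.2] 25.2 0.1601
scene cover [562.4 -79.4] [135.   99.4] 25.6 0.1706
scene blue [755.  -61.5] [ 84.7 144.8] 27.3 0.1408
```

```bash
python3 -m pendant '[{"dz":-4},{"dz":-4},{"dz":-4}]' 0 20
```

```text
$[0]: bad value
```

```bash
python3 -m pendant '[{"dx":0,"dy":0,"dz":-3,"twist":0},{"dx":0,"dy":0,"dz":-5,"twist":-10},{"dx":-3,"dy":-4,"dz":-5,"twist":-20},{"dx":-6,"dy":-7,"dz":-5,"twist":-30},{"dx":-9,"dy":-11,"dz":-5,"twist":-40},{"dx":-13,"dy":-15,"dz":-5,"twist":-50.6},{"dx":-17,"dy":-19,"dz":-5,"twist":-50.6},{"dx":-21,"dy":-23.5,"dz":-5,"twist":-50.6},{"dx":-25,"dy":-28,"dz":-5,"twist":-50.6},{"dx":-25,"dy":-28,"dz":-5,"twist":-50.6}]' 0 20
```

```text
time: 1.45
eef_pos: [0.3931, 0.2514, 0.2583]
tcp_rot: [-0.221, 0.975, -0.0, 0.0]
contact_force: [0.1, 0.9, -0.2]
opening: -0.005
finger_force: 0.0
```

```bash
python3 -m pendant '[{"dx":0.6,"dy":-4,"dz":0,"twist":0},{"dx":1.4,"dy":-9,"dz":0,"twist":0},{"dx":2.2,"dy":-14,"dz":0,"twist":0},{"dx":3,"dy":-19,"dz":0,"twist":0},{"dx":3.8,"dy":-24,"dz":0,"twist":0},{"dx":4.6,"dy":-29,"dz":0,"twist":0},{"dx":5.2,"dy":-33.5,"dz":0,"twist":0},{"dx":5.7,"dy":-36.8,"dz":0,"twist":0},{"dx":5.7,"dy":-36.8,"dz":0,"twist":0},{"dx":5.7,"dy":-36.8,"dz":0,"twist":0}]'
python3 - <<'E'
from h import *
report(0);c=cam("wrist");cv2.imwrite("pics/w1.png",c["img"][...,::-1]);measure("wrist",(0,640,0,480))
E
```

```text
time: 2.7
eef_pos: [0.5017, -0.1002, 0.258]
tcp_rot: [-0.225, 0.974, 0.001, -0.0]
contact_force: [-0.5, 0.1, 0.3]
opening: 0.001
finger_force: 0.0
tcp [ 0.5017 -0.1002  0.258 ] F [-0.5  0.1  0.3] t 2.7
toolx yaw -154.03
wrist tab [ 496.  -107.8] [35.3 38.8] 26.0 0.1576
wrist cover [554.  -80.2] [78.  88.9] 26.0 0.1685
wrist blue [ 555.8 -117.6] [198.8 218.3] 26.0 0.139
```

View pics/w1.png

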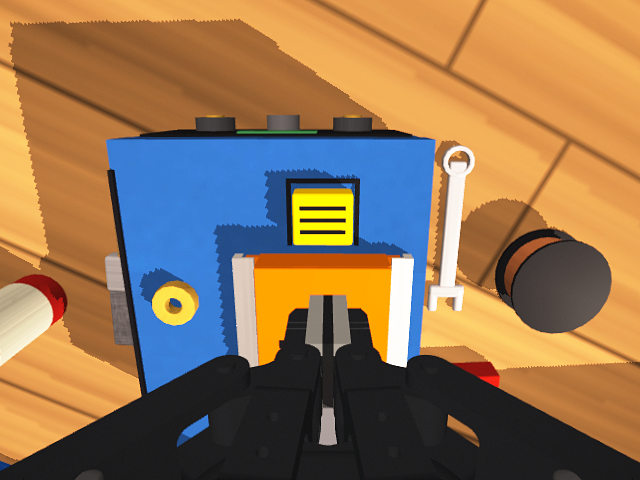

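The wrist view shows the tab at (323,217), just ahead of the shut fingertips at (328,300). I make a small correction and descend partway.

```bash
python3 -m pendant '[{"dx":0.3,"dy":0,"dz":2,"twist":0},{"dx":0.3,"dy":0,"dz":4,"twist":0},{"dx":0.3,"dy":0,"dz":6,"twist":0},{"dx":0.3,"dy":0,"dz":7,"twist":0},{"dx":0.3,"dy":0,"dz":7,"twist":0},{"dx":0.3,"dy":0,"dz":7,"twist":0}]'
python3 - <<'E'
from h import *
report(0);c=cam("wrist");cv2.imwrite("pics/w2.png",c["img"][...,::-1]);measure("wrist",(0,640,0,480))
E
```

```text
time: 3.55
eef_pos: [0.4994, -0.1028, 0.189]
tcp_rot: [-0.224, 0.975, -0.0, 0.001]
contact_force: [0.1, -0.2, -0.2]
opening: 0.001
finger_force: 0.0
tcp [ 0.4994 -0.1028  0.189 ] F [ 0.1 -0.2 -0.2] t 3.55
toolx yaw -154.07
wrist tab [ 494.8 -108.6] [36.9 38.8] 25.9 0.1577
wrist cover [ 541.5 -119.6] [25.1 28.6] 26.1 0.1643
wrist blue [ 537.7 -125.2] [163.9 218.7] 26.8 0.139
```

View pics/w2.png

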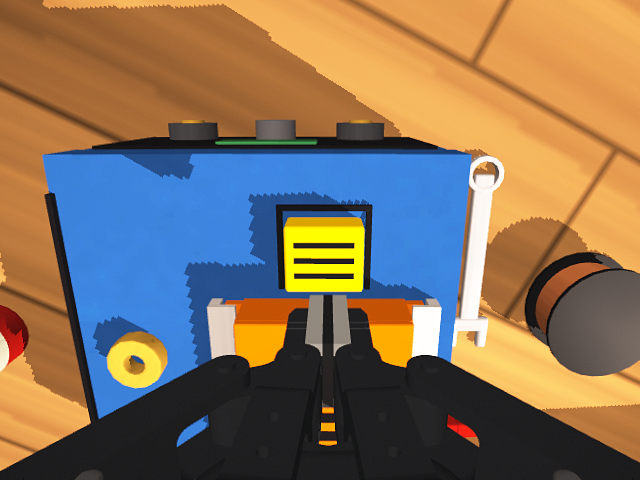

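The tab is at (324,255), now just ahead of the fingertips. I shift about 7 mm back and press.

```bash
python3 -m pendant '[{"dx":0.7,"dy":-0.3,"dz":0,"twist":0},{"dx":0.7,"dy":-0.3,"dz":1.5,"twist":0},{"dx":0.7,"dy":-0.3,"dz":2.5,"twist":0},{"dx":0.7,"dy":-0.3,"dz":3,"twist":0},{"dx":0.7,"dy":-0.3,"dz":3.4,"twist":0},{"dx":0.7,"dy":-0.3,"dz":3.8,"twist":0},{"dx":0.7,"dy":-0.3,"dz":4.1,"twist":0},{"dx":0.7,"dy":-0.3,"dz":4.1,"twist":0},{"dx":0.7,"dy":-0.3,"dz":4.1,"twist":0}]'
python3 -c "
from h import *
report(0)"
```

```text
time: 4.78
eef_pos: [0.4941, -0.1085, 0.1475]
tcp_rot: [-0.224, 0.975, -0.0, 0.0]
contact_force: [0.3, -0.2, 0.2]
opening: 0.003
finger_force: 0.0
tcp [ 0.4941 -0.1085  0.1475] F [ 0.3 -0.2  0.2] t 4.775
toolx yaw -154.08
```

```bash
python3 -m pendant '[{"dx":0,"dy":0,"dz":0.15,"twist":0},{"dx":0,"dy":0,"dz":0.3,"twist":0},{"dx":0,"dy":0,"dz":0.3,"twist":0},{"dx":0,"dy":0,"dz":0.3,"twist":0}]'
```

```text
time: 5.28
eef_pos: [0.494, -0.1084, 0.1443]
tcp_rot: [-0.224, 0.975, 0.0, -0.0]
contact_force: [-0.0, -0.1, 0.2]
opening: -0.003
finger_force: 0.0
```

Run:
```python
from h import *
c=cam("wrist");a=c["img"];b=cam("scene")["img"][150:290,140:340]
b=cv2.resize(b,(640,448));a=a
cv2.imwrite("pics/w3.png",cv2.resize(np.vstack([a,b]),(414,600))[...,::-1])
```

```text
(no output)
```

View pics/w3.png

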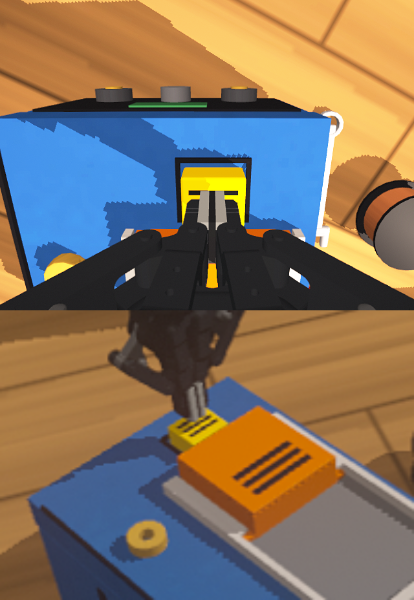

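The tips are over the tab at about (215,195). I can't tell from this how far it is pressed, so I'll measure the tab's height.

Run:
```python
from h import *
for n in("wrist","scene","top"):
    c=cam(n);h=cv2.cvtColor(c["img"],cv2.COLOR_RGB2HSV);P=cloud(c)
    m=(h[...,0]>=25)&(h[...,0]<=34)&(h[...,1]>150)&(h[...,2]>150)&(np.hypot(P[...,0]-.497,P[...,1]+.107)<.03)
    print(n,m.sum(),np.percentile(P[m][:,2],[10,30,50,70,90]).round(4) if m.sum() else"")
    g=(h[...,1]<60)&(np.hypot(P[...,0]-.494,P[...,1]+.108)<.03)&(P[...,2]>.13)
    if g.sum(): print(" grey finger z",np.percentile(P[g][:,2],[0,5,50]).round(4))
```

```text
wrist 3134 [0.1571 0.1577 0.158  0.1584 0.1588]
 grey finger z [0.1377 0.1592 0.2258]
scene 101 [0.1586 0.1594 0.1602 0.161  0.1621]
 grey finger z [0.1419 0.1727 0.2   ]
top 0 
 grey finger z [0.1396 0.1398 0.1417]
```

Run:
```python
from h import *
s,r=report(0);p=s["eef_pos"];out=[]
for n,f in(("wrist",1),("scene",6)):
    c=cam(n);im=c["img"].copy()
    W=np.linalg.inv(c["W"])
    big=cv2.resize(im,None,fx=f,fy=f,interpolation=cv2.INTER_CUBIC)
    for dz,col in((0,(255,0,255)),(-.015,(0,255,0)),(-.03,(0,255,255))):
        q=p+np.array([0,0,-dz]);q=W[:3,:3]@q+W[:3,3]
        uv=cv2.projectPoints(np.array([[q[0],-q[1],-q[2]]]),np.zeros(3),np.zeros(3),np.array(c["camera_matrix"]),np.array(c["distortion"],float))[0].ravel()
        print(n,dz,uv.round(1)); 
        cv2.circle(big,tuple(int(v*f) for v in uv),4,col,-1)
    u,v=(328,290) if n=="wrist" else (int(uv[0]),int(uv[1]))
    hh,ww=(200,300) if f==1 else (300,300)
    cx,cy=(328,290) if f==1 else (int(uv[0]*f),int(uv[1]*f))
    k=big[max(0,cy-hh//2):cy+hh//2,cx-ww//2:cx+ww//2]
    out.append(cv2.resize(k,(390,int(390*k.shape[0]/k.shape[1]))))
    if n=="wrist":
        P=cloud(c);L=(P-p)@r
        for row in range(260,330,6): print(row,[L[row,cx_].round(3).tolist() for cx_ in(316,340)])
H=max(o.shape[0] for o in out)
cv2.imwrite("pics/t4.png",np.hstack([np.vstack([o,np.zeros((H-o.shape[0],390,3),np.uint8)]) for o in out])[...,::-1])
```

```text
tcp [ 0.494  -0.1085  0.1444] F [-0.4 -0.5 -0.6] t 5.525
toolx yaw -154.08
wrist 0 [330.8 292.8]
wrist -0.015 [331.1 308.6]
wrist -0.03 [331.5 327.3]
260 [[0.014, -0.006, 0.002], [0.014, 0.004, 0.002]]
266 [[0.014, -0.006, -0.005], [0.014, 0.004, -0.006]]
272 [[0.014, -0.006, -0.011], [0.014, 0.003, -0.011]]
278 [[0.013, -0.006, -0.015], [0.012, 0.003, -0.013]]
284 [[0.01, -0.006, -0.014], [0.01, 0.003, -0.014]]
290 [[0.008, -0.006, -0.014], [0.007, 0.004, -0.012]]
296 [[0.011, -0.006, -0.027], [0.011, 0.003, -0.027]]
302 [[0.012, -0.005, -0.034], [0.011, 0.003, -0.033]]
308 [[0.012, -0.005, -0.038], [0.011, 0.003, -0.036]]
314 [[0.011, -0.005, -0.042], [0.011, 0.003, -0.042]]
320 [[0.011, -0.005, -0.046], [0.01, 0.003, -0.044]]
326 [[0.011, -0.005, -0.049], [0.011, 0.002, -0.05]]
scene 0 [233.6 210.5]
scene -0.015 [232.5 204.2]
scene -0.03 [231.4 197.7]
```

View pics/t4.png

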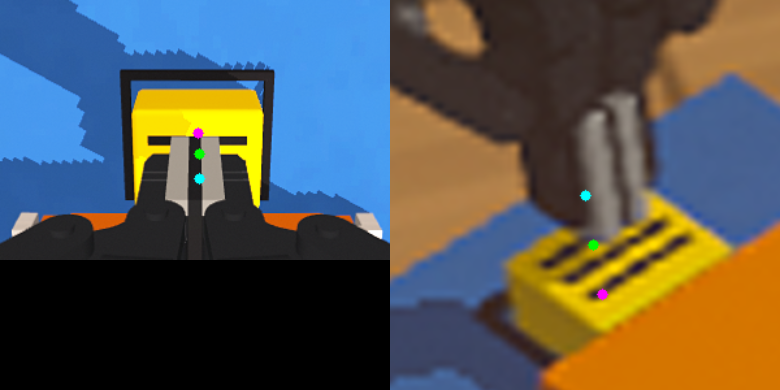

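The measured depths place the real fingertips about 20 mm above the reported TCP, so they are still about 10 mm clear of the tab, which is unpressed. That agrees with the zero force. I'll keep descending while watching force and tab height.

```bash
cat > tabz.py <<'E'
from h import *
c=cam("wrist");h=cv2.cvtColor(c["img"],cv2.COLOR_RGB2HSV);P=cloud(c)
m=(h[...,0]>=25)&(h[...,0]<=34)&(h[...,1]>150)&(h[...,2]>150)&(np.hypot(P[...,0]-.497,P[...,1]+.107)<.03)
print("tab z",np.percentile(P[m][:,2],[30,50,70,90]).round(4));report(0)
E
python3 -m pendant '[{"dx":0,"dy":0,"dz":0.3,"twist":0},{"dx":0,"dy":0,"dz":0.6,"twist":0},{"dx":0,"dy":0,"dz":0.9,"twist":0},{"dx":0,"dy":0,"dz":0.9,"twist":0}]'; python3 tabz.py
```

```text
time: 6.12
eef_pos: [0.4939, -0.1084, 0.1351]
tcp_rot: [-0.224, 0.975, 0.0, -0.0]
contact_force: [0.2, 0.1, 0.2]
opening: -0.002
finger_force: 0.0
tab z [0.1565 0.1568 0.1572 0.1577]
tcp [ 0.4939 -0.1084  0.1351] F [0.8 0.1 0. ] t 6.175
toolx yaw -154.08
```

```bash
python3 -m pendant '[{"dx":0,"dy":0,"dz":0.2,"twist":0},{"dx":0,"dy":0,"dz":0.4,"twist":0},{"dx":0,"dy":0,"dz":0.6,"twist":0},{"dx":0,"dy":0,"dz":0.6,"twist":0}]'; python3 tabz.py
```

```text
time: 6.68
eef_pos: [0.494, -0.1085, 0.1292]
tcp_rot: [-0.224, 0.975, -0.0, 0.0]
contact_force: [0.6, -0.3, 2.4]
opening: 0.001
finger_force: 1.0
tab z [0.1506 0.151  0.1514 0.1518]
tcp [ 0.494  -0.1085  0.1292] F [-0.4  0.3  1.2] t 6.725
toolx yaw -154.09
```

```bash
python3 -m pendant '[{"dx":0,"dy":0,"dz":0.2,"twist":0},{"dx":0,"dy":0,"dz":0.4,"twist":0},{"dx":0,"dy":0,"dz":0.5,"twist":0},{"dx":0,"dy":0,"dz":0.5,"twist":0}]'; python3 tabz.py
```

```text
time: 7.22
eef_pos: [0.4941, -0.1085, 0.125]
tcp_rot: [-0.224, 0.975, -0.0, -0.0]
contact_force: [-3.0, 1.1, 6.3]
opening: 0.001
finger_force: 3.2
tab z [0.1464 0.1468 0.1472 0.1477]
tcp [ 0.4941 -0.1085  0.125 ] F [-2.3  0.8  7.3] t 7.275
toolx yaw -154.08
```

```bash
python3 -m pendant '[{"dx":0,"dy":0,"dz":0.15,"twist":0},{"dx":0,"dy":0,"dz":0.2,"twist":0},{"dx":0,"dy":0,"dz":0.2,"twist":0}]'; python3 tabz.py
```

```text
time: 7.65
eef_pos: [0.4941, -0.1085, 0.1249]
tcp_rot: [-0.224, 0.974, 0.0, -0.0]
contact_force: [-6.2, 2.4, 14.3]
opening: 0.001
finger_force: 7.4
tab z [0.1464 0.1468 0.1472 0.1476]
tcp [ 0.4941 -0.1086  0.125 ] F [-7.1  2.5 14.5] t 7.7
toolx yaw -154.06
```

The tab is on its end stop. I raise the tips about 8 mm and push along the lane (tool -x).

```bash
python3 -m pendant '[{"dx":0,"dy":0,"dz":-0.6,"twist":0},{"dx":0,"dy":0,"dz":-1.1,"twist":0},{"dx":0,"dy":0,"dz":-1.1,"twist":0},{"dx":-1,"dy":0,"dz":-1.1,"twist":0},{"dx":-1.6,"dy":0,"dz":-1.1,"twist":0},{"dx":-2.2,"dy":0,"dz":-1.1,"twist":0},{"dx":-2.8,"dy":0,"dz":-1.1,"twist":0},{"dx":-3.4,"dy":0,"dz":-1.1,"twist":0},{"dx":-4,"dy":0,"dz":-1.1,"twist":0}]'
python3 - <<'E'
from h import *
report(0);measure("top",(290,480,130,340),.148)
E
```

```text
time: 8.82
eef_pos: [0.5302, -0.0907, 0.1331]
tcp_rot: [-0.224, 0.975, 0.0, -0.0]
contact_force: [-1.6, -0.6, -1.1]
opening: -0.002
finger_force: 0.4
tcp [ 0.5302 -0.0907  0.1331] F [-1.6 -0.6 -1.1] t 8.825
toolx yaw -154.09
top tab [484.  -96.8] [20.5 10.2] 72.4 0.1483
top cover [586.6 -64.8] [94.4 90.9] 26.0 0.1707
top blue [622.9 -85. ] [335.3 217.9] 25.9 0.1407
```

The cover slides freely and has moved 18 mm. I continue about 87 mm.

```bash
python3 -m pendant '[{"dx":-1,"dy":0,"dz":0,"twist":0},{"dx":-2,"dy":0,"dz":0,"twist":0},{"dx":-3,"dy":0,"dz":0,"twist":0},{"dx":-4,"dy":0,"dz":0,"twist":0},{"dx":-5,"dy":0,"dz":0,"twist":0},{"dx":-6,"dy":0,"dz":0,"twist":0},{"dx":-7,"dy":0,"dz":0,"twist":0},{"dx":-8,"dy":0,"dz":0,"twist":0},{"dx":-8.5,"dy":0,"dz":0,"twist":0},{"dx":-8.5,"dy":0,"dz":0,"twist":0}]'
python3 - <<'E'
from h import *
report(0);measure("top",(290,480,130,340),.148)
E
```

```text
time: 10.12
eef_pos: [0.607, -0.0536, 0.1335]
tcp_rot: [-0.224, 0.975, -0.0, 0.001]
contact_force: [0.6, 0.1, 0.2]
opening: -0.002
finger_force: 0.0
tcp [ 0.607  -0.0536  0.1335] F [0.6 0.1 0.2] t 10.125
toolx yaw -154.08
top cover [673.1 -22.8] [73.8 91. ] 26.2 0.1708
top blue [622.4 -85.4] [336.7 218.2] 26.0 0.1407
```

```bash
python3 -m pendant '[{"dx":1,"dy":0,"dz":0,"twist":0},{"dx":2,"dy":0,"dz":0,"twist":0},{"dx":2.5,"dy":0,"dz":-4,"twist":0},{"dx":4,"dy":0,"dz":-9,"twist":0},{"dx":8,"dy":0,"dz":-12,"twist":0},{"dx":13,"dy":0,"dz":-12,"twist":0},{"dx":16,"dy":0,"dz":-12,"twist":0},{"dx":16,"dy":0,"dz":-12,"twist":0}]'
python3 - <<'E'
from h import *
report(0);o=measure("top",(290,480,130,340),.148);c=cam("scene");cv2.imwrite("pics/s5.png",c["img"][...,::-1])
d=o["cover"][0]-np.array([570.1,-72.7]);a=np.radians(25.9);print("slid",d@[np.cos(a),np.sin(a)],d@[-np.sin(a),np.cos(a)])
E
```

```text
time: 11.18
eef_pos: [0.4609, -0.1244, 0.2535]
tcp_rot: [-0.223, 0.975, -0.0, 0.0]
contact_force: [0.4, 0.4, 0.0]
opening: -0.0
finger_force: 0.0
tcp [ 0.4609 -0.1244  0.2535] F [0.4 0.4 0. ] t 11.175
toolx yaw -154.25
top tab [ 500.1 -105.4] [34.3 41.8] 27.1 0.1484
top cover [663.3 -27.6] [95.4 91. ] 25.9 0.1708
top blue [622.3 -85.4] [336.7 218.3] 26.0 0.1406
slid 103.53854565400611 -0.1398708449911794
```

View pics/s5.png

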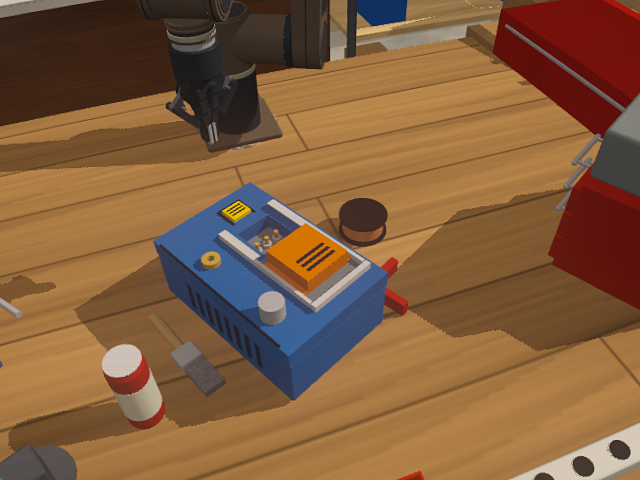

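The well at (270,235) is open and the cover at (308,257) is flat between its rails. The tab at (236,210) is in, and the bystanders look unmoved.

```bash
python3 -c "
from plant import ctrl
print(ctrl.sign_off())"
```

```text
the job is handed in; nothing more can be done
None
```

The job is handed in: the tab is pressed to its end stop, the cover slid about 103 mm so the well is fully open, no bystander looks moved, and the arm stands clear (sign-off returned no verdict).

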